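Slide a chrome cap onto the narrow inspection bar

TASK

Without lifting it, slide the chrome cap off the loading deck and along the narrow raised bar, centred on the bar, until it gently touches the red stop. Then press the green start button fully down and let go. Leave the black cap on the deck where it is, and let neither cap fall.

Things in the scene. Friction and masses are not known exactly. Their poses are not given: they have to be found in the camera images.
- cap: The polished chrome (silver-grey) cap to inspect: a flat round disc with a dark ring on top, 90 mm in diameter and 28 mm high, about 0.3 to 0.55 kg, too wide to grasp. It lies flat on the loading deck. Origin: centre of its underside; z up.
- black_cap: A matt black, unplated cap of the same size (90 mm diameter, 28 mm high), beside the chrome one on the deck; not to be moved. Origin: centre of its underside.
- station: Fixed inspection station. Origin: on the table below the middle of the deck edge where the bar begins; y runs along the bar, away from the deck; z up. Grey rimless deck, top at z = 70 mm: x -130 to 130, y -240 to 0. Aluminium bar, flush with the deck, no side walls: 36 mm wide (x -18 to 18), y 0 to 270. Beyond it a column with a white scan head, 55 mm wide, y 272 to 350, up to z = 113.
- stop: Red stop block with a black rubber face, fixed across the bar 145 to 215 mm from the deck edge, 40 mm wide, 22 mm high. Origin: middle of the lower edge of its rubber face, on the top of the bar; axes as the station's. The face looks to the deck (-y), the block lies behind it. A cap that touches it has its centre 45 mm in front of the face.
- start (a joint): Green start button on the grey control box: 0 when up, 0.006 (m) fully down; a spring brings it back. Full travel takes about 5 N.
- start_top (a point): Centre of the top face of the green start button (32 mm in diameter), pressed straight down. It sits on a fixed control box of 75 x 95 mm, 35 mm high, on the table.
There are look-alikes about, which are no part of the job. Leave any orange or pink look-alike of the cap alone.

How it is judged:
On the way, in this order (a step that is already met when the one before it is completed fails the run):
1. the chrome cap lies on the bar, centred, against the stop (x of cap in the frame of station between -0.009 and 0.009 m and y of cap in the frame of stop between -0.0485 and -0.04 m and z of cap in the frame of station between 0.066 and 0.074 m and angle between cap's own z axis and vertical below 0.06 rad), for 0.2 s.
2. the start button is pressed down while the cap lies there (all of step 1 and value of joint start above 0.0045 m), for 0.05 s.
At the end, for the whole second after the job is handed in: The chrome cap lies flat and still on the bar, its centre within 9 mm of the bar's middle line and its rim within 3.5 mm of the stop's face; the start button has been pressed (4.5 of its 6 mm) with the cap in place and is up again; the black cap is within 12 mm of where it stood (all of step 1 and linear speed of cap below 0.01 m/s and value of joint start below 0.002 m and distance of black_cap from where it was at the start of the episode below 0.012 m); the robot touches nothing.
It fails at once if the black cap is moved by more than 12 mm (distance of black_cap from where it was at the start of the episode above 0.012 m).
It fails at once if the chrome cap is lifted more than 12 mm off the deck or bar (z of cap in the frame of station above 0.082 m).
It fails at once if the chrome cap falls off the deck or bar (z of cap in the frame of station below 0.05 m).
It fails at once if the chrome cap is rammed against the stop (over 40 N) (contact force between cap and stop above 40 N).
It also fails if it takes over 56 s, if anything falls off the work surface, if the arm or the gripper's body presses on something with over 40 N, if the wrist force passes 120 N, or if a joint passes its speed limit or range.

ROBOT

A 7-joint arm with a two-finger parallel gripper is mounted at the origin on the work surface. World frame = base frame: x ahead of the robot, y to its left, z up, the work surface at z = 0. Lengths are in m, angles in rad, forces in N, time in s.
With the tool pointing down it reaches from about 0.425 to 0.925 m from the base axis. Payload 6.8 kg.
Tool frame: the origin (TCP) lies midway between the tips of the shut fingers; the grasp point (between the pads) lies 19 mm behind it (r.grip_depth is the distance from the TCP to the grasp point, in m); z points along the fingers, y is the line along which they close (so a half turn about z gives the same grasp; the last joint's range is limited). The gripper opens to 85 mm and grips with 20 to 120 N. Pads are 22 mm wide; open, the fingers measure 114 mm over their backs; the gripper's body (76 mm by 85 mm) begins 54 mm behind the grasp point. The pads swing forward as they close: fully open they stand 13 mm farther back than shut.
Start: joints at [-1.307, 0.477, 0.022, 1.555, -0.011, 1.109, -0.083], TCP at [0.245, 0.629, 0.231] pointing down, gripper open.
Joint ranges: [-2.96, 2.96], [-0.34, 2.1], [-1.41, 1.46], [0.24, 2.44], [-1.37, 4.51], [0.17, 1.92], [-2.96, 2.96]. Speed limits (rad/s): [2.39, 2.39, 3.14, 3.14, 3.14, 3.14, 3.14].

INTERFACE

Orientations are given as a rotation vector (axis times angle).
In Python, from bench import telemetry, grab_frame, calibration, order, silhouettes, r gives the robot as it stands.
- The arm moves only by the tool apply_moves, never from a script. Its argument "moves" is a list of rows, each a list of 7 numbers: the turn, a rotation vector about the tool's x, y, z scaled (see below), then the shift along the tool's x, y, z scaled (see below), then the opening, from -1 (shut) to 1 (fully open). A call has exactly 8 rows; each row shifts and turns the commanded pose from where the row before left it, along the tool's axes as they then stand; what a row does not reach is not made up. The controller multiplies each number of a shift by 1000 mm and each number of a turn by 6 degrees. A row lasts 1/12 s, in which the tool goes at most 41.7 mm and 7.16 degrees, less where a joint would pass 70% of its speed; a pose out of reach is approached as far as the arm can. A call with a number of a shift or a turn outside -1 to 1 is refused whole. A call with a gripper value outside its range is refused whole. The fingers move at their own pace and stop on an object; "grip_force" is the grip in N (left out, the last holds). Time passes only in rows, so rows that do not move let the fingers close, or fill a call up. It gives the time, the measured TCP pose, the force, the opening and the grip force at its end, in the units of the state.
- telemetry.get_obs(): the state, without advancing time (a new reading comes with each control period).
- grab_frame(name): name is "scene" or "top"; returns the picture (400x640x3 uint8, blue, green, red); there is no depth.
- calibration(name): a dict with "fx", "fy", "cx", "cy" (pixels), "k1" (the pictures are not rectified: a ray, as slopes to the right and down, at radius r is drawn at 1 + k1 r^2 times it, then the intrinsics apply), "world_from_camera" (4x4, takes a point from camera to world coordinates). Camera axes: x right, y down, z forward; pixel columns grow to the right and rows downward; lengths in m; the calibration is good to about 2 mm. A picture is of the moment at which its call begins. calibration takes no time and is no camera call.
- order.hand_in(): hands the job in; it is judged then, once.
Trained networks look in the newest picture that a camera, given by its name, has taken for a name from the list of things; names that differ only in an ending like _2 or _b are one class to them, and where a whole thing is asked for, a point or a joint stands for the part that bears it (a point fixed in the world has none). Each returns a list of dicts, best first, with "p" (0 to 1); they miss things now and then, are a little off and sometimes report something else, mostly with a low value. They report only what shows in the picture. A call takes as long as a camera call. They do not tell look-alikes from the thing itself.
- silhouettes(thing, camera): "mask" (400x640 bool, what is visible of it) and "extent" ([centre column, centre row, width, height] in pixels, round what is visible of it).
The state is a dict: "clock": time; "joints": joint angles; "qvel": joint speeds; "tau": joint torques, N m; "tcp_pos": TCP position; "orientation": TCP orientation; "contact_force": force on the tool from outside, world axes, zero at the start; "moment": the same for the moment, N m; "grip_width": finger opening in m; "gripper_force": force on a finger pad.
Only numpy, scipy, OpenCV 4.12 (cv2) and the standard library are available. Lean on these libraries where they do the work, as an engineer would, in place of code of your own. Each camera call takes 0.05 s, during which the arm holds its last target. There are 200 camera calls.

## Working session

There is one attempt and no reset: what is moved stays moved. The work goes in short steps, Python scripts to look and compute and a tool call to move; the robot and the scene stay as the last step left them, time stands still between calls to the robot, and variables do not carry over. Pictures are saved under pics/ and viewed, at most 10 in all, crops included, and the job is handed in when it is done.

Besides the shell and the picture viewer there is one more tool, called after "Call:" as name([rows], argument=value, ...), one row to a line, values as JSON. apply_moves: Moves the arm, as the interface text tells. Its arguments: {"type":"object","properties":{"moves":{"type":"array"},"grip_force":{"type":"number"}},"required":["moves"]}

```bash
mkdir -p pics; ls
cat > h.py <<'E'
import numpy as np,cv2
from bench import telemetry, grab_frame, calibration, order, silhouettes, r
def ray(cam,px):
    c=calibration(cam);K=np.array([[c['fx'],0,c['cx']],[0,c['fy'],c['cy']],[0,0,1]])
    p=cv2.undistortPoints(np.array(px,float).reshape(-1,1,2),K,np.array([c['k1'],0,0,0.]))[:,0]
    T=np.array(c['world_from_camera']);d=np.c_[p,np.ones(len(p))]@T[:3,:3].T
    return T[:3,3],d
def onz(cam,px,z):
    o,d=ray(cam,px);return o+d*((z-o[2])/d[:,2])[:,None]
def proj(cam,P):
    c=calibration(cam);K=np.array([[c['fx'],0,c['cx']],[0,c['fy'],c['cy']],[0,0,1]])
    Ti=np.linalg.inv(np.array(c['world_from_camera']))
    return cv2.projectPoints(np.array(P,float).reshape(-1,1,3),cv2.Rodrigues(Ti[:3,:3])[0],Ti[:3,3],K,np.array([c['k1'],0,0,0.]))[0][:,0]
E
python3 - <<'E'
from h import *
print(telemetry.get_obs())
for n in ("scene","top"):
    cv2.imwrite(f"pics/{n}0.png",grab_frame(n)); c=calibration(n);print(n,c)
    for t in ("cap","black_cap","stop","station","start"):
        for s in silhouettes(t,n): print(n,t,round(s['p'],2),np.round(s['extent']),s['mask'].sum())
E
```

```text
pics
{'clock': 0.0, 'joints': array([-1.30711609,  0.4777885 ,  0.02233358,  1.55648682, -0.01149056,
        1.10928671, -0.08309307]), 'qvel': array([-9.09251742e-04,  1.03794456e-05, -1.25987893e-03, -3.45741174e-04,
        1.37321904e-03, -8.44205657e-04, -1.97293139e-03]), 'tau': array([-1.25694944e-03, -5.96450222e+01,  1.60766758e+00, -2.81201828e+01,
        1.25127530e-02,  9.35631950e-03,  5.37850852e-06]), 'tcp_pos': array([0.2450042 , 0.62831445, 0.23031844]), 'orientation': array([-5.80538052e-01, -3.08728369e+00,  2.87504879e-03]), 'contact_force': array([0.18002077, 0.27876432, 0.02342103]), 'moment': array([0.00270791, 0.03319776, 0.05298924]), 'gripper_force': 0.0, 'grip_width': 0.08556076513383881}
scene {'fx': 395.3758452093568, 'fy': 395.3758452093568, 'cx': 323.93874029045566, 'cy': 196.79601248701923, 'k1': -0.03646120065305918, 'world_from_camera': array([[ 0.86707415,  0.36583894, -0.33814833,  0.85389038],
       [ 0.49783952, -0.61124559,  0.61525169, -0.54362402],
       [ 0.01839135, -0.70181244, -0.71212433,  0.66604265],
       [ 0.        ,  0.        
[... 420 characters left out ...]
 201.2216701483831, 'k1': -0.051708949487222294, 'world_from_camera': array([[ 1.11028547e-03, -9.94667661e-01,  1.03126188e-01,
         4.38161812e-01],
       [-9.99852027e-01,  6.66120210e-04,  1.71895175e-02,
        -5.08389858e-02],
       [-1.71665516e-02, -1.03130014e-01, -9.94519738e-01,
         1.17889828e+00],
       [ 0.00000000e+00,  0.00000000e+00,  0.00000000e+00,
         1.00000000e+00]])}
top cap 0.92 [382. 183.  41.  36.] 923
top cap 0.81 [443. 211.  30.  33.] 804
top cap 0.59 [307. 147.  30.  34.] 763
top black_cap 0.96 [388. 232.  37.  33.] 879
top station 0.67 [309. 207. 221. 104.] 8700
top station 0.52 [269. 195.  11.  17.] 157
top start 0.61 [224. 259.   8.   7.] 88
```

View pics/scene0.png

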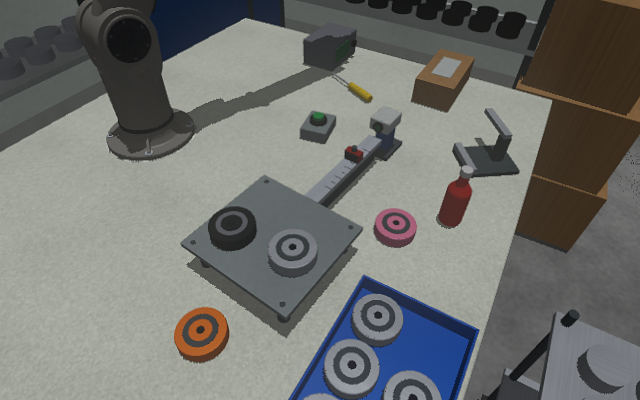

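View pics/top0.png

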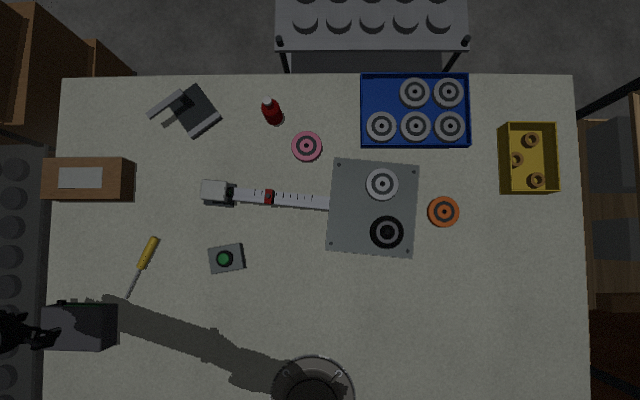

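The chrome cap on the deck is at (292,253) in the scene view and (382,183) in the top view, and the black cap is at (234,227) / (388,232). The pink cap (396,227), the orange cap (201,334) and the caps in the blue tray are look-alikes. Only the silver one on the grey deck fits the description. I'll confirm that in enlarged crops, which also give me the deck corners.

Run:
```python
import cv2,numpy as np
a=cv2.imread('pics/top0.png')[145:275,195:425]; b=cv2.imread('pics/scene0.png')[100:330,175:410]
cv2.imwrite('pics/topc.png',cv2.resize(a,None,fx=3.4,fy=3.4,interpolation=cv2.INTER_CUBIC))
cv2.imwrite('pics/scenec.png',cv2.resize(b,None,fx=2.6,fy=2.6,interpolation=cv2.INTER_CUBIC))
```

```text
(no output)
```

View pics/topc.png

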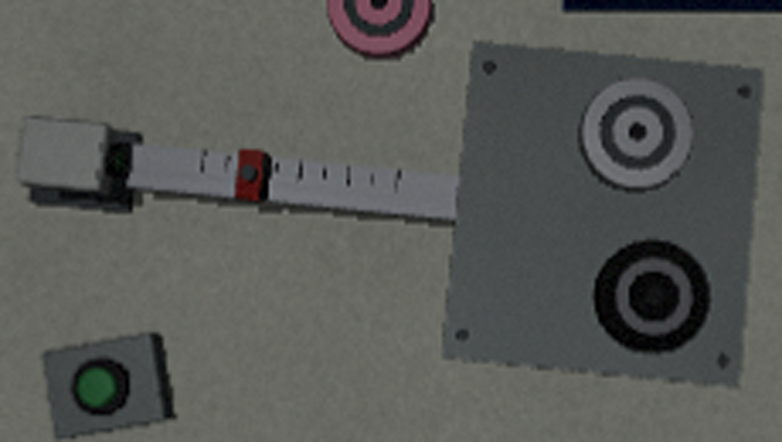

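View pics/scenec.png

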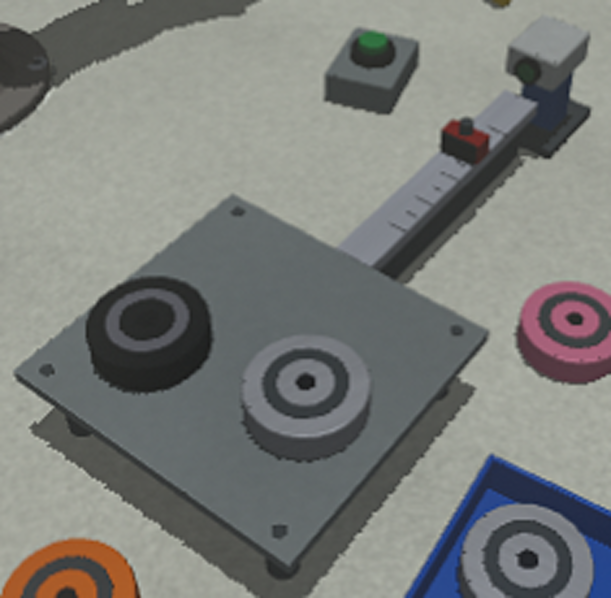

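The crops confirm the target: silver body with a dark ring, on the deck at crop (637,131) top and (306,382) scene. The black cap sits beside it. Next I'll triangulate and fit the station pose.

```bash
cat > pose.py <<'E'
from h import *
from scipy.optimize import least_squares
def T(c): return (np.array(c,float)+.5)/3.4-.5+[195,145]
def S(c): return (np.array(c,float)+.5)/2.6-.5+[175,100]
def tri(t,s):
    (o1,d1),(o2,d2)=ray('top',[t]),ray('scene',[s]);A=np.c_[d1[0],-d2[0]]
    k=np.linalg.lstsq(A,o2-o1,rcond=None)[0];p,q=o1+k[0]*d1[0],o2+k[1]*d2[0];return (p+q)/2,np.linalg.norm(p-q)
E
python3 - <<'E'
from pose import *
M=np.array([[130,0],[130,-240],[-130,-240],[-130,0]])/1e3
tp=T([(473,42),(763,69),(738,387),(443,358)]); sp=S([(488,332),(290,568),(16,374),(233,195)])
for a,b in zip(tp,sp): print('corner',tri(a,b))
def w(v,P):
    P=np.array(P,float);c,s=np.cos(v[2]),np.sin(v[2]);return np.c_[v[0]+c*P[:,0]-s*P[:,1],v[1]+s*P[:,0]+c*P[:,1],P[:,2]]
Q=np.c_[M,np.full(4,.07)]
f=lambda v:np.r_[(proj('top',w(v,Q))-tp).ravel(),(proj('scene',w(v,Q))-sp).ravel()]
s=least_squares(f,[.4,0,0]);print(s.x,np.round(s.fun,1))
v=s.x
def st(p): c,s_=np.cos(v[2]),np.sin(v[2]);d=np.array(p)[:2]-v[:2];return np.r_[c*d[0]+s_*d[1],-s_*d[0]+c*d[1]]
for n,a,b in (('cap',(637,131),(306,382)),('black',(653,296),(148,322)),('button',(97,389),(374,40)),('stop knob',(249,174),(466,124))):
    p,e=tri(T(a),S(b));print(n,p,e,'station',st(p))
for n,a,z in (('cap',(637,131),.098),('black',(653,296),.098)): print(n,st(onz('top',[T(a)],z)[0]))
for n,b,z in (('cap',(306,382),.098),('black',(148,322),.098)): print(n,st(onz('scene',[S(b)],z)[0]))
print('stop face top edge',[st(p) for p in onz('top',[T((268,155)),T((266,203))],.092)])
print('stop lower face scene',[st(p) for p in onz('scene',[S((442,150)),S((485,163))],.07)])
print('bar top',[st(p) for p in onz('top',T([(455,175),(455,217),(300,158),(300,205)]),.07)])
print('bar scene',[st(p) for p in onz('scene',S([(340,247),(380,268),(505,92),(537,103)]),.07)])
E
```

```text
corner (array([ 0.67781022, -0.06295215,  0.06952726]), np.float64(0.000489365313063958))
corner (array([ 0.65540863, -0.30067997,  0.06912494]), np.float64(0.001401174623863299))
corner (array([ 0.39699003, -0.27452015,  0.06676299]), np.float64(0.002786236552705552))
corner (array([ 0.42047026, -0.03751529,  0.06947589]), np.float64(0.0030863972284044584))
[ 0.54986526 -0.04936002 -0.09690069] [-0.4 -0.6 -0.1 -0.5  0.3 -0.4 -0.6 -0.4  0.8 -0.2 -0.2  0.1 -1.5 -0.5
 -0.5 -0.3]
cap [ 0.5990273  -0.19251494  0.10068916] 0.0005866604837159403 station [ 0.06278153 -0.13772697]
black [ 0.46880529 -0.20345141  0.09698098] 0.0014281270273102933 station [-0.06577149 -0.16121099]
button [0.39448868 0.24585444 0.05589488] 0.003648364518819014 station [-0.18320941  0.27879701]
stop knob [0.56536966 0.1156126  0.10246374] 0.0019892316366386074 station [-0.00052929  0.16569874]
cap [ 0.06300227 -0.13824308]
black [-0.06627752 -0.16161596]
cap [ 0.06161979 -0.13597126]
black [-0.0645208  -0.16124254]
stop face top edge [array([0.0164449 , 0.15329221]), array([-0.02213361,  0.15061705])]
stop lower face scene [array([-0.01725147,  0.15772791]), array([0.02356199, 0.1656063 ])]
bar top [array([0.01728259, 0.00283613]), array([-0.01687061, -0.00046944]), array([0.01906948, 0.13024363]), array([-0.01928418,  0.1260757 ])]
bar scene [array([-0.01634454,  0.00440342]), array([0.0238425, 0.004544 ]), array([-0.0163596 ,  0.26745172]), array([0.01721748, 0.27085329])]
```

```bash
cat > go.py <<'E'
import sys
from h import *
from scipy.spatial.transform import Rotation as R
V=np.array([.5499,-.0494,-.0969])
def w2(p): c,s=np.cos(V[2]),np.sin(V[2]);return np.array([V[0]+c*p[0]-s*p[1],V[1]+s*p[0]+c*p[1]])
def st(p): c,s=np.cos(V[2]),np.sin(V[2]);d=np.array(p)[:2]-V[:2];return np.r_[c*d[0]+s*d[1],-s*d[0]+c*d[1]]
def report(xs,ys,z,ang):  # ang: push direction in station frame, deg (90 = +y)
    o=telemetry.get_obs();A=R.from_rotvec(o['orientation']).as_matrix()
    a=np.radians(ang)+V[2];best=None
    for k in (0,np.pi):
        X=np.array([np.cos(a+k),np.sin(a+k),0]);Z=np.array([0,0,-1.]);B=np.c_[X,np.cross(Z,X),Z]
        rv=R.from_matrix(A.T@B).as_rotvec()
        if best is None or np.linalg.norm(rv)<np.linalg.norm(best[0]): best=(rv,B,k)
    rv,B,k=best;d=np.r_[w2((xs,ys)),z]-o['tcp_pos']
    print('st now',st(o['tcp_pos']),'z',o['tcp_pos'][2],'t',o['clock'],'F',np.round(o['contact_force'],1),'w',o['grip_width'],'j7',o['joints'][6])
    print('turn deg',np.round(np.degrees(rv),2),'units',np.round(np.degrees(rv)/6,3),'push=',('+x','-x')[k>0])
    print('shift(mm) before turn',np.round(A.T@d*1e3,1),'after turn',np.round(B.T@d*1e3,1))
if __name__=='__main__': report(*map(float,sys.argv[1:5]))
E
# approach point: cap(63,-138), dir (-.56,.83) => 124 deg; 70 mm behind
python3 go.py .102 -.196 .20 124
```

```text
st now [-0.36890282  0.64565209] z 0.23132051251049454 t 0.6 F [-0.1  0.2  0.2] w 0.08518032450059841 j7 -0.08310159392039299
turn deg [ 0.   -0.   40.25] units [ 0.000e+00 -1.000e-03  6.708e+00] push= +x
shift(mm) before turn [-681.7 -682.2   31.3] after turn [-961.1  -80.2   31.3]
```

Call:
apply_moves([
  [0, 0, 0, -0.0284, -0.0284, 0, 0.41],
  [0, 0, 0, -0.0284, -0.0284, 0, 0.41],
  [0, 0, 0, -0.0284, -0.0284, 0, 0.41],
  [0, 0, 0, -0.0284, -0.0284, 0, 0.41],
  [0, 0, 0, -0.0284, -0.0284, 0, 0.41],
  [0, 0, 0, -0.0284, -0.0284, 0, 0.41],
  [0, 0, 0, -0.0284, -0.0284, 0, 0.41],
  [0, 0, 0, -0.0284, -0.0284, 0, 0.41],
])

```text
clock: 1.27
tcp_pos: [0.3749, 0.3329, 0.2316]
orientation: [0.58, 3.087, 0.001]
contact_force: [0.0, 0.5, 0.6]
grip_width: 0.06
gripper_force: 0.0
```

Call:
apply_moves([
  [0, 0, 0, -0.0284, -0.0284, 0, 0.41],
  [0, 0, 0, -0.0284, -0.0284, 0, 0.41],
  [0, 0, 0, -0.0284, -0.0284, 0, 0.41],
  [0, 0, 0, -0.0284, -0.0284, 0, 0.41],
  [0, 0, 0, -0.0284, -0.0284, 0, 0.41],
  [0, 0, 0, -0.0284, -0.0284, 0, 0.41],
  [0, 0, 0, -0.0284, -0.0284, 0, 0.41],
  [0, 0, 0, -0.0284, -0.0284, 0, 0.41],
])

```text
clock: 1.93
tcp_pos: [0.504, 0.0386, 0.2318]
orientation: [0.58, 3.087, 0.001]
contact_force: [1.6, 0.6, 0.6]
grip_width: 0.06
gripper_force: 0.0
```

Call:
apply_moves([
  [0, 0, 0, -0.0284, -0.0284, 0, 0.41],
  [0, 0, 0, -0.0284, -0.0284, 0, 0.41],
  [0, 0, 0, -0.0284, -0.0284, 0, 0.41],
  [0, 0, 0, -0.0284, -0.0284, 0, 0.41],
  [0, 0, 0, -0.0284, -0.0284, 0, 0.41],
  [0, 0, 0, -0.0284, -0.0284, 0, 0.41],
  [0, 0, 0, -0.0284, -0.0284, 0, 0.41],
  [0, 0, 0, -0.0284, -0.0284, 0, 0.41],
])

```text
clock: 2.6
tcp_pos: [0.6333, -0.2554, 0.2313]
orientation: [0.58, 3.087, 0.0]
contact_force: [0.6, 0.5, -0.6]
grip_width: 0.0603
gripper_force: 0.0
```

Call:
apply_moves([
  [0, 0, 0.96, 0, 0, 0.003, 0.41],
  [0, 0, 0.96, 0, 0, 0.003, 0.41],
  [0, 0, 0.96, 0, 0, 0.003, 0.41],
  [0, 0, 0.96, 0, 0, 0.003, 0.41],
  [0, 0, 0.96, 0, 0, 0.003, 0.41],
  [0, 0, 0.96, 0, 0, 0.003, 0.41],
  [0, 0, 0.95, 0, 0, 0.003, 0.41],
  [0, 0, 0, 0, 0, 0, 0.41],
])

```text
clock: 3.27
tcp_pos: [0.6325, -0.2532, 0.2095]
orientation: [-1.611, -2.696, 0.001]
contact_force: [-0.6, 0.6, 0.1]
grip_width: 0.0599
gripper_force: 0.0
```

```bash
python3 go.py .102 -.196 .075 124
```

```text
st now [ 0.10188239 -0.19486819] z 0.20950703592274356 t 3.2667 F [-0.6  0.6  0.1] w 0.05985918842633457 j7 1.0732457768024557
turn deg [-0.05 -0.05 -0.18] units [-0.009 -0.008 -0.03 ] push= +x
shift(mm) before turn [ -1.1  -0.4 134.5] after turn [ -1.   -0.5 134.5]
```

Call:
apply_moves([
  [0, 0, 0, 0, 0, 0.02, 0.41],
  [0, 0, 0, 0, 0, 0.03, 0.41],
  [0, 0, 0, 0, 0, 0.03, 0.41],
  [0, 0, 0, 0, 0, 0.025, 0.41],
  [0, 0, 0, 0, 0, 0.015, 0.41],
  [0, 0, 0, 0, 0, 0.01, 0.41],
  [0, 0, 0, 0, 0, 0.0045, 0.41],
  [0, 0, 0, 0, 0, 0, 0.41],
])

```text
clock: 3.93
tcp_pos: [0.6327, -0.2539, 0.0757]
orientation: [-1.607, -2.699, 0.0]
contact_force: [-0.8, -0.2, 0.6]
grip_width: 0.0602
gripper_force: 0.0
```

```bash
python3 go.py .025 -.085 .075 124
python3 - <<'E'
from h import *
a=grab_frame('scene')[150:350,160:420];cv2.imwrite('pics/s1.png',cv2.resize(a,None,fx=2.6,fy=2.6,interpolation=cv2.INTER_CUBIC))
E
```

```text
st now [ 0.10219555 -0.19548837] z 0.07567032900143202 t 3.9333 F [-0.8 -0.2  0.6] w 0.060172938918944346 j7 1.1457103671840396
turn deg [-0.01 -0.01  0.03] units [-0.001 -0.001  0.006] push= +x
shift(mm) before turn [134.8  -2.1   0.7] after turn [134.8  -2.2   0.7]
```

View pics/s1.png

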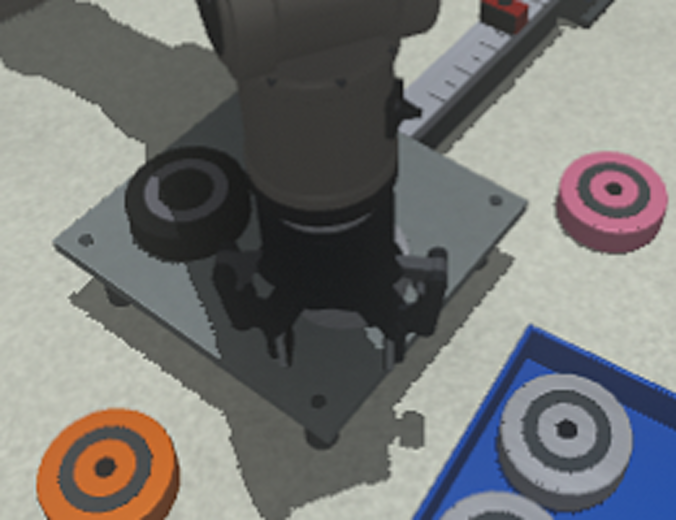

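The picture shows both fingers straddling behind the chrome cap, at about (280,350) and (400,350), clear of the black cap at (190,200). I'll push now.

Call:
apply_moves([
  [0, 0, 0, 0.008, -0.001, 0, 0.41],
  [0, 0, 0, 0.008, -0.001, 0, 0.41],
  [0, 0, 0, 0.006, 0, 0, 0.41],
  [0, 0, 0, 0.005, 0, 0, 0.41],
  [0, 0, 0, 0.005, 0, 0, 0.41],
  [0, 0, 0, 0.006, 0, 0, 0.41],
  [0, 0, 0, 0.007, 0, 0, 0.41],
  [0, 0, 0, 0.007, 0, 0, 0.41],
])

```text
clock: 4.65
tcp_pos: [0.6064, -0.2095, 0.0764]
orientation: [1.607, 2.697, -0.001]
contact_force: [1.2, -3.9, 2.4]
grip_width: 0.0602
gripper_force: 2.0
```

Call:
apply_moves([
  [0, 0, 0, 0.008, 0, 0, 0.41],
  [0, 0, 0, 0.008, 0, 0, 0.41],
  [0, 0, 0, 0.008, 0, 0, 0.41],
  [0, 0, 0, 0.008, 0, 0, 0.41],
  [0, 0, 0, 0.008, 0, 0, 0.41],
  [0, 0, 0, 0.008, 0, 0, 0.41],
  [0, 0, 0, 0.008, 0, 0, 0.41],
  [0, 0, 0, 0.007, 0, 0, 0.41],
])

```text
clock: 5.32
tcp_pos: [0.5762, -0.1534, 0.0763]
orientation: [1.607, 2.698, 0.0]
contact_force: [2.5, -4.8, 3.6]
grip_width: 0.0604
gripper_force: 2.4
```

Call:
apply_moves([
  [0, 0, 0, 0.006, 0, 0, 0.41],
  [0, 0, 0, 0.005, 0, 0, 0.41],
  [0, 0, 0, 0.004, 0, 0, 0.41],
  [0, 0, 0, 0.003, 0, 0, 0.41],
  [0, 0, 0, 0.001, 0, 0, 0.41],
  [0, 0, 0, 0, 0, 0, 0.41],
  [0, 0, 0, -0.008, 0, 0, 0.41],
  [0, 0, 0, -0.004, 0, 0, 0.41],
])

```text
clock: 5.98
tcp_pos: [0.572, -0.1466, 0.0752]
orientation: [-1.605, -2.697, -0.0]
contact_force: [0.4, 0.4, -0.5]
grip_width: 0.0601
gripper_force: 0.0
```

```bash
python3 go.py .0 -.105 .075 90
python3 - <<'E'
from go import *
a=grab_frame('top')
for t in('cap','black_cap'):
  for s in silhouettes(t,'top'): print(t,s['p'],s['extent'],s['mask'].sum(),st(onz('top',[s['extent'][:2]],.092)[0]))
cv2.imwrite('pics/t2.png',cv2.resize(a[145:275,195:425],None,fx=3.4,fy=3.4,interpolation=cv2.INTER_CUBIC))
E
```

```text
st now [ 0.031372   -0.09463948] z 0.07517700377158001 t 5.9833 F [ 0.4  0.4 -0.5] w 0.06008756789691648 j7 1.0280374345331122
turn deg [-0.12 -0.12 34.04] units [-0.02  -0.02   5.673] push= +x
shift(mm) before turn [  9.  -31.8   0.2] after turn [-10.4 -31.4   0.2]
cap 0.71 [306.2, 146.8, 32.3, 32.5] 787 [0.14490287 0.07675887]
cap 0.68 [443.4, 212.6, 29.1, 32.4] 812 [-8.25950034e-05 -3.10786849e-01]
black_cap 0.62 [389.4, 230.9, 34.7, 33.4] 731 [-0.06321812 -0.16943477]
```

View pics/t2.png

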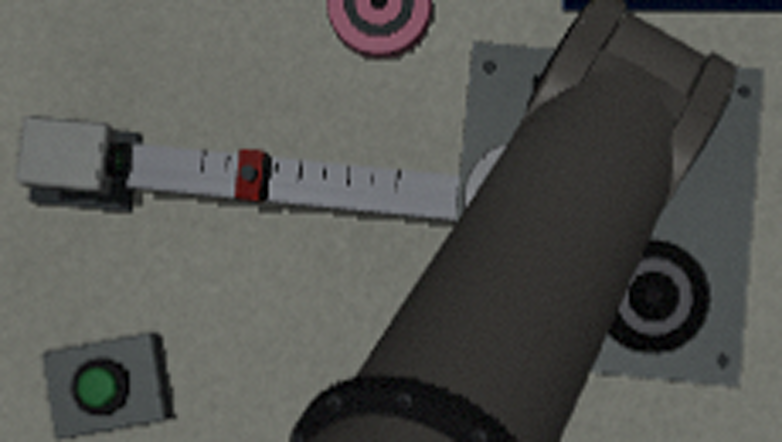

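Call:
apply_moves([
  [0, 0, 0, -0.012, 0, 0, 0.41],
  [0, 0, 0, -0.013, 0, 0, 0.41],
  [0, 0, 0.95, 0, 0, 0, 0.41],
  [0, 0, 0.95, 0, 0, 0, 0.41],
  [0, 0, 0.95, 0, 0, 0, 0.41],
  [0, 0, 0.95, 0, 0, 0, 0.41],
  [0, 0, 0.95, 0, 0, 0, 0.41],
  [0, 0, 0.92, 0, 0, 0, 0.41],
])

```text
clock: 6.8
tcp_pos: [0.5851, -0.1708, 0.0758]
orientation: [2.332, 2.104, -0.0]
contact_force: [0.5, -0.2, -0.3]
grip_width: 0.0604
gripper_force: 0.0
```

```bash
python3 go.py .015 -.112 .075 90
```

```text
st now [ 0.04681745 -0.11737722] z 0.07581526057685102 t 6.8 F [ 0.5 -0.2 -0.3] w 0.060395701437342644 j7 0.5780385183628094
turn deg [ 0.02  0.03 -0.35] units [ 0.003  0.005 -0.058] push= +x
shift(mm) before turn [  5.2 -31.8   0.8] after turn [  5.4 -31.8   0.8]
```

Call:
apply_moves([
  [0, 0, -0.05, 0.001, -0.01, 0, 0.41],
  [0, 0, 0, 0.002, -0.011, 0.0005, 0.41],
  [0, 0, 0, 0.002, -0.011, 0, 0.41],
  [0, 0, 0, 0.005, -0.005, 0, 0.41],
  [0, 0, 0, 0.005, -0.005, 0, 0.41],
  [0, 0, 0, 0.004, -0.005, 0, 0.41],
  [0, 0, 0, 0, 0, 0, 0.41],
  [0, 0, 0, 0, 0, 0, 0.41],
])

```text
clock: 7.47
tcp_pos: [0.5399, -0.1457, 0.0754]
orientation: [2.32, 2.118, 0.001]
contact_force: [-0.1, 0.2, 0.0]
grip_width: 0.06
gripper_force: 0.0
```

```bash
python3 go.py .0 -.05 .075 90
```

```text
st now [-0.00064221 -0.09679559] z 0.0753969811793157 t 7.4667 F [-0.1  0.2  0. ] w 0.05997680560692861 j7 0.5761111274044857
turn deg [ 0.02 -0.01  0.35] units [ 0.003 -0.002  0.058] push= +x
shift(mm) before turn [46.8  0.9  0.4] after turn [46.8  0.6  0.4]
```

Call:
apply_moves([
  [0, 0, 0.05, 0.004, 0.0005, 0, 0.41],
  [0, 0, 0, 0.005, 0, 0, 0.41],
  [0, 0, 0, 0.006, 0, 0, 0.41],
  [0, 0, 0, 0.007, 0, 0, 0.41],
  [0, 0, 0, 0.007, 0, 0, 0.41],
  [0, 0, 0, 0.007, 0, 0, 0.41],
  [0, 0, 0, 0.007, 0, 0, 0.41],
  [0, 0, 0, 0.004, 0, 0, 0.41],
])

```text
clock: 8.13
tcp_pos: [0.5449, -0.0983, 0.0754]
orientation: [2.326, 2.112, 0.0]
contact_force: [-0.5, -4.5, 2.1]
grip_width: 0.0603
gripper_force: 2.3
```

```bash
python3 go.py .0 .061 .075 90
python3 - <<'E'
from h import *
a=grab_frame('scene')[80:280,220:440];b=grab_frame('top')[145:275,195:425]
A=cv2.resize(a,None,fx=2.4,fy=2.4,interpolation=cv2.INTER_CUBIC);print(A.shape)
cv2.imwrite('pics/s3.png',A)
cv2.imwrite('pics/t3.png',cv2.resize(b,None,fx=3.4,fy=3.4,interpolation=cv2.INTER_CUBIC))
E
```

```text
st now [-0.0002268  -0.04915554] z 0.07535613410949969 t 8.1333 F [-0.5 -4.5  2.1] w 0.060307792198729546 j7 0.48990859145531135
turn deg [ 0.01 -0.    0.02] units [ 0.001 -0.001  0.004] push= +x
shift(mm) before turn [110.2   0.3   0.4] after turn [110.2   0.2   0.4]
(480, 528, 3)
```

View pics/s3.png

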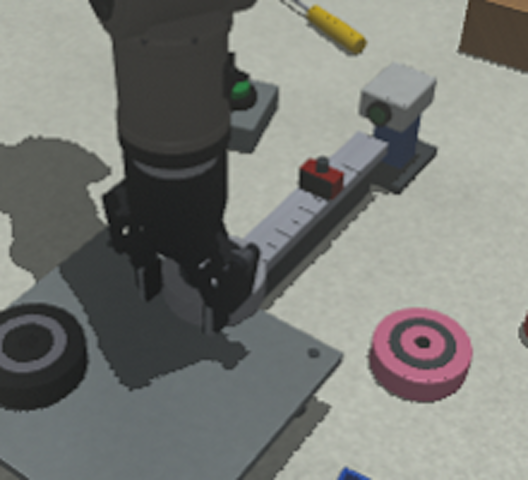

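The scene crop shows the cap caged between the fingers and entering the bar near (250,270). The stop is at (322,178) and the black cap has not moved. I'll keep pushing along the bar.

Call:
apply_moves([
  [0, 0, 0, 0.006, 0, 0, 0.41],
  [0, 0, 0, 0.007, 0, 0, 0.41],
  [0, 0, 0, 0.007, 0, 0, 0.41],
  [0, 0, 0, 0.007, 0, 0, 0.41],
  [0, 0, 0, 0.007, 0, 0, 0.41],
  [0, 0, 0, 0.007, 0, 0, 0.41],
  [0, 0, 0, 0.007, 0, 0, 0.41],
  [0, 0, 0, 0.006, 0, 0, 0.41],
])

```text
clock: 8.9
tcp_pos: [0.55, -0.0446, 0.0753]
orientation: [-2.326, -2.111, -0.0]
contact_force: [-0.9, -3.9, 1.2]
grip_width: 0.0603
gripper_force: 1.9
```

Call:
apply_moves([
  [0, 0, 0, 0.006, 0, 0, 0.41],
  [0, 0, 0, 0.006, 0, 0, 0.41],
  [0, 0, 0, 0.006, 0, 0, 0.41],
  [0, 0, 0, 0.006, 0, 0, 0.41],
  [0, 0, 0, 0.005, 0, 0, 0.41],
  [0, 0, 0, 0.004, 0, 0, 0.41],
  [0, 0, 0, 0.003, 0, 0, 0.41],
  [0, 0, 0, 0.002, 0, 0, 0.41],
])

```text
clock: 9.57
tcp_pos: [0.5536, -0.0074, 0.0753]
orientation: [-2.327, -2.111, 0.0]
contact_force: [-0.1, -3.9, 1.6]
grip_width: 0.0606
gripper_force: 1.9
```

```bash
python3 go.py .0 .064 .075 90
python3 - <<'E'
from go import *
a=grab_frame('scene')[80:230,270:420]
cv2.imwrite('pics/s4.png',cv2.resize(a,None,fx=4,fy=4,interpolation=cv2.INTER_CUBIC))
E
```

```text
st now [-0.0003511   0.04218768] z 0.07526300695903362 t 9.5667 F [-0.1 -3.9  1.6] w 0.06064305808681215 j7 0.33054051909041704
turn deg [-0.01 -0.   -0.01] units [-0.001 -0.    -0.002] push= +x
shift(mm) before turn [21.8  0.3  0.3] after turn [21.8  0.4  0.3]
```

View pics/s4.png

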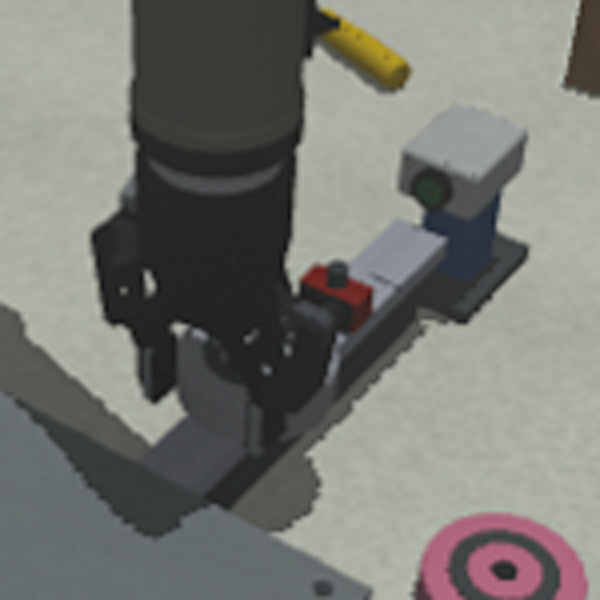

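The cap is centred on the bar, caged by the fingers, and roughly 20 mm short of the stop at (335,290). I'll approach slowly and watch the force.

Call:
apply_moves([
  [0, 0, 0, 0.002, 0, 0, 0.41],
  [0, 0, 0, 0.002, 0, 0, 0.41],
  [0, 0, 0, 0.002, 0, 0, 0.41],
  [0, 0, 0, 0.002, 0, 0, 0.41],
  [0, 0, 0, 0.002, 0, 0, 0.41],
  [0, 0, 0, 0.001, 0, 0, 0.41],
  [0, 0, 0, 0.001, 0, 0, 0.41],
  [0, 0, 0, 0, 0, 0, 0.41],
])

```text
clock: 10.28
tcp_pos: [0.5548, 0.0045, 0.0753]
orientation: [-2.327, -2.111, -0.0]
contact_force: [-0.3, -2.9, 1.2]
grip_width: 0.0604
gripper_force: 1.5
```

Call:
apply_moves([
  [0, 0, 0, 0.0005, 0, 0, 0.41],
  [0, 0, 0, 0.0005, 0, 0, 0.41],
  [0, 0, 0, 0.0005, 0, 0, 0.41],
  [0, 0, 0, 0.0005, 0, 0, 0.41],
  [0, 0, 0, 0.0005, 0, 0, 0.41],
  [0, 0, 0, 0.0005, 0, 0, 0.41],
  [0, 0, 0, 0, 0, 0, 0.41],
  [0, 0, 0, 0, 0, 0, 0.41],
])

```text
clock: 10.95
tcp_pos: [0.5551, 0.0072, 0.0753]
orientation: [-2.327, -2.111, -0.0]
contact_force: [-1.0, -3.4, 0.9]
grip_width: 0.0602
gripper_force: 1.6
```

```bash
python3 go.py .0 .064 .075 90
```

```text
st now [-0.00030059  0.05688731] z 0.07528331688133104 t 10.95 F [-1.  -3.4  0.9] w 0.06018878865296663 j7 0.3050117124859484
turn deg [-0.   -0.01 -0.02] units [-0.    -0.001 -0.004] push= +x
shift(mm) before turn [7.1 0.3 0.3] after turn [7.1 0.3 0.3]
```

Call:
apply_moves([
  [0, 0, 0, 0.0005, 0, 0, 0.41],
  [0, 0, 0, 0.0005, 0, 0, 0.41],
  [0, 0, 0, 0.0005, 0, 0, 0.41],
  [0, 0, 0, 0.0005, 0, 0, 0.41],
  [0, 0, 0, 0.0005, 0, 0, 0.41],
  [0, 0, 0, 0.0005, 0, 0, 0.41],
  [0, 0, 0, 0, 0, 0, 0.41],
  [0, 0, 0, 0, 0, 0, 0.41],
])

```text
clock: 11.62
tcp_pos: [0.5554, 0.0102, 0.0753]
orientation: [-2.327, -2.111, -0.0]
contact_force: [0.2, -3.8, 1.4]
grip_width: 0.0602
gripper_force: 1.6
```

Call:
apply_moves([
  [0, 0, 0, 0.0005, 0, 0, 0.41],
  [0, 0, 0, 0.0005, 0, 0, 0.41],
  [0, 0, 0, 0.0005, 0, 0, 0.41],
  [0, 0, 0, 0.0005, 0, 0, 0.41],
  [0, 0, 0, 0, 0, 0, 0.41],
  [0, 0, 0, 0, 0, 0, 0.41],
  [0, 0, 0, 0, 0, 0, 0.41],
  [0, 0, 0, 0, 0, 0, 0.41],
])

```text
clock: 12.28
tcp_pos: [0.5556, 0.0122, 0.0753]
orientation: [-2.327, -2.111, -0.0]
contact_force: [-1.0, -2.5, 1.0]
grip_width: 0.0603
gripper_force: 1.5
```

Call:
apply_moves([
  [0, 0, 0, 0.0005, 0, 0, 0.41],
  [0, 0, 0, 0.0005, 0, 0, 0.41],
  [0, 0, 0, 0.0005, 0, 0, 0.41],
  [0, 0, 0, 0.0005, 0, 0, 0.41],
  [0, 0, 0, 0, 0, 0, 0.41],
  [0, 0, 0, 0, 0, 0, 0.41],
  [0, 0, 0, 0, 0, 0, 0.41],
  [0, 0, 0, 0, 0, 0, 0.41],
])

```text
clock: 12.95
tcp_pos: [0.5558, 0.0142, 0.0753]
orientation: [-2.327, -2.111, -0.0]
contact_force: [-0.1, -3.3, -0.4]
grip_width: 0.0604
gripper_force: 1.6
```

Call:
apply_moves([
  [0, 0, 0, 0.0005, 0, 0, 0.41],
  [0, 0, 0, 0.0005, 0, 0, 0.41],
  [0, 0, 0, 0.0005, 0, 0, 0.41],
  [0, 0, 0, 0.0005, 0, 0, 0.41],
  [0, 0, 0, 0, 0, 0, 0.41],
  [0, 0, 0, 0, 0, 0, 0.41],
  [0, 0, 0, 0, 0, 0, 0.41],
  [0, 0, 0, 0, 0, 0, 0.41],
])

```text
clock: 13.62
tcp_pos: [0.556, 0.0162, 0.0753]
orientation: [-2.327, -2.111, -0.0]
contact_force: [-1.4, -2.9, 0.4]
grip_width: 0.0603
gripper_force: 1.5
```

Call:
apply_moves([
  [0, 0, 0, 0.0005, 0, 0, 0.41],
  [0, 0, 0, 0.0005, 0, 0, 0.41],
  [0, 0, 0, 0.0005, 0, 0, 0.41],
  [0, 0, 0, 0.0005, 0, 0, 0.41],
  [0, 0, 0, 0, 0, 0, 0.41],
  [0, 0, 0, 0, 0, 0, 0.41],
  [0, 0, 0, 0, 0, 0, 0.41],
  [0, 0, 0, 0, 0, 0, 0.41],
])

```text
clock: 14.28
tcp_pos: [0.556, 0.0169, 0.0753]
orientation: [2.327, 2.109, -0.001]
contact_force: [-0.2, -5.9, 0.4]
grip_width: 0.0603
gripper_force: 2.6
```

The TCP stopped 1.3 mm short of its command and the force rose from about 3 N to 5.9 N, so the cap is touching the stop. I'll back straight off and rise.

Call:
apply_moves([
  [0, 0, 0, -0.002, 0, 0, 0.41],
  [0, 0, 0, -0.006, 0, 0, 0.41],
  [0, 0, 0, -0.02, 0, 0, 0.41],
  [0, 0, 0, -0.03, 0, 0, 0.41],
  [0, 0, 0, -0.02, 0, -0.02, 0.41],
  [0, 0, 0, 0, 0, -0.04, 0.41],
  [0, 0, 0, 0, 0, -0.04, 0.41],
  [0, 0, 0, 0, 0, -0.03, 0.41],
])

```text
clock: 14.95
tcp_pos: [0.549, -0.0601, 0.2078]
orientation: [2.328, 2.109, 0.003]
contact_force: [0.5, 1.5, 0.2]
grip_width: 0.0602
gripper_force: 0.0
```

```bash
python3 go.py -.183 .2788 .20 90
python3 - <<'E'
from go import *
a=grab_frame('scene')
for t in('cap','stop','start'):
  for s in silhouettes(t,'scene'): print(t,s['p'],np.round(s['extent'],1),s['mask'].sum())
b=grab_frame('top')
for s in silhouettes('cap','top'): print('top',s['p'],np.round(s['extent'],1))
A=cv2.resize(a[90:230,260:420],None,fx=4.2,fy=4.2,interpolation=cv2.INTER_CUBIC)
cv2.imwrite('pics/s5.png',A);cv2.imwrite('pics/t5.png',cv2.resize(b[145:275,195:425],None,fx=3.4,fy=3.4,interpolation=cv2.INTER_CUBIC))
E
```

```text
st now [ 0.00010356 -0.01072868] z 0.20784197391904569 t 14.95 F [0.5 1.5 0.2] w 0.06015297050087769 j7 0.2728715623319036
turn deg [ 0.07 -0.06 -0.1 ] units [ 0.012 -0.01  -0.017] push= +x
shift(mm) before turn [ 289.2 -183.6    7.9] after turn [ 289.5 -183.1    7.8]
cap 0.82 [341.5 166.2  42.2  36.2] 1203
cap 0.74 [200.7 335.4  53.3  54.7] 2314
stop 0.6 [353.8 150.9  17.5  17.8] 115
top 0.85 [443.2 213.3  31.   33.4]
top 0.72 [305.2 146.6  30.1  32.1]
top 0.66 [286.2 196.2  29.3  30.4]
```

View pics/s5.png

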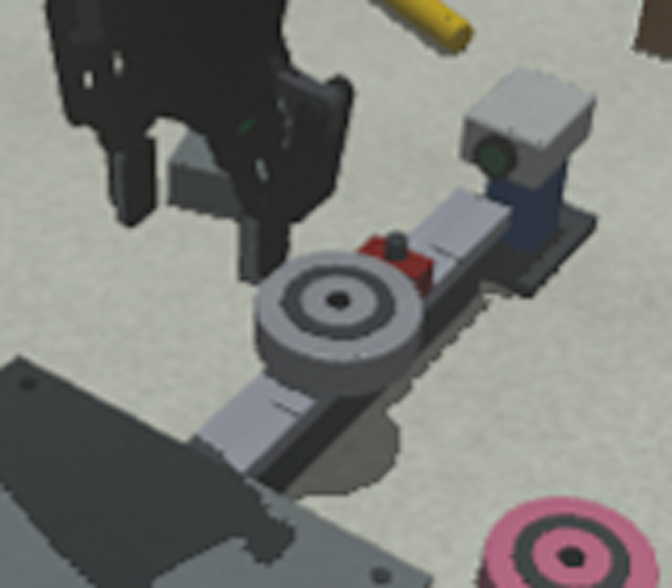

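The cap lies flat at crop (338,299), centred on the bar and against the red stop. Next I'll check it numerically and refine the button position from its green pixels.

Run:
```python
from go import *
from pose import tri
p=[(338.5/4.2-.5+260,299.5/4.2-.5+90)];print('cap st scene',st(onz('scene',p,.098)[0]))
print('cap st top',st(onz('top',[(286.2,196.2)],.094)[0]))
c=[]
for n,(x0,x1,y0,y1) in (('top',(205,245,240,275)),('scene',(300,340,105,140))):
    h=cv2.cvtColor(cv2.imread(f'pics/{n}0.png'),cv2.COLOR_BGR2HSV)[y0:y1,x0:x1]
    m=(h[...,0]>40)&(h[...,0]<90)&(h[...,1]>110);q=np.argwhere(m)[:,::-1].mean(0)+[x0,y0];c.append(q);print(n,q,m.sum())
p,e=tri(*c);print('button',p,e,st(p)); print(onz('top',[c[0]],.05),onz('scene',[c[1]],.05))
```

```text
cap st scene [-0.00170436  0.11259648]
cap st top [0.00325246 0.11670304]
top [223.1754386  258.38596491] 114
scene [318.01886792 115.28301887] 53
button [0.39513043 0.24492075 0.05621487] 0.0006283285825635947 [-0.1825186   0.27796634]
[[0.39463573 0.24636963 0.05      ]] [[0.39068622 0.25318456 0.05      ]]
```

Call:
apply_moves([
  [0, 0, 0, 0.032, -0.0204, 0, -1],
  [0, 0, 0, 0.032, -0.0204, 0, -1],
  [0, 0, 0, 0.032, -0.0204, 0, -1],
  [0, 0, 0, 0.032, -0.0204, 0, -1],
  [0, 0, 0, 0.032, -0.0204, 0, -1],
  [0, 0, 0, 0.032, -0.0204, 0, -1],
  [0, 0, 0, 0.032, -0.0204, 0, -1],
  [0, 0, 0, 0.032, -0.0204, 0, -1],
])

```text
clock: 15.92
tcp_pos: [0.4089, 0.2123, 0.2042]
orientation: [-2.326, -2.111, 0.004]
contact_force: [1.1, 1.4, -0.6]
grip_width: 0.0001
gripper_force: 0.0
```

```bash
python3 go.py -.1825 .278 .075 90
```

```text
st now [-0.165643    0.24684747] z 0.2042363270251644 t 15.9167 F [ 1.1  1.4 -0.6] w 0.00013018403642456352 j7 -0.4691777635247638
turn deg [-0.09  0.09 -0.01] units [-0.015  0.015 -0.001] push= +x
shift(mm) before turn [ 31.4 -16.7 129.2] after turn [ 31.2 -16.9 129.2]
```

Call:
apply_moves([
  [0, 0, 0, 0.015, -0.008, 0, -1],
  [0, 0, 0, 0.0155, -0.0085, 0, -1],
  [0, 0, 0, 0, 0, 0.03, -1],
  [0, 0, 0, 0, 0, 0.03, -1],
  [0, 0, 0, 0, 0, 0.03, -1],
  [0, 0, 0, 0, 0, 0.025, -1],
  [0, 0, 0, 0, 0, 0.01, -1],
  [0, 0, 0, 0, 0, 0, -1],
])

```text
clock: 16.58
tcp_pos: [0.3957, 0.2414, 0.0777]
orientation: [2.327, 2.11, -0.01]
contact_force: [-0.5, 0.7, 0.1]
grip_width: 0.0001
gripper_force: 0.0
```

```bash
python3 go.py -.1825 .278 .06 90;  python3 - <<'E'
from h import *
a=grab_frame('scene')[60:180,250:400]
cv2.imwrite('pics/s6.png',cv2.resize(a,None,fx=4.2,fy=4.2,interpolation=cv2.INTER_CUBIC))
E
```

```text
st now [-0.18164134  0.27449543] z 0.07774803733756863 t 16.5833 F [-0.5  0.7  0.1] w 0.0001398904543018994 j7 -0.2874581128659644
turn deg [-0.22  0.3  -0.06] units [-0.037  0.05  -0.009] push= +x
shift(mm) before turn [ 3.6 -0.8 17.7] after turn [ 3.5 -0.9 17.7]
```

View pics/s6.png

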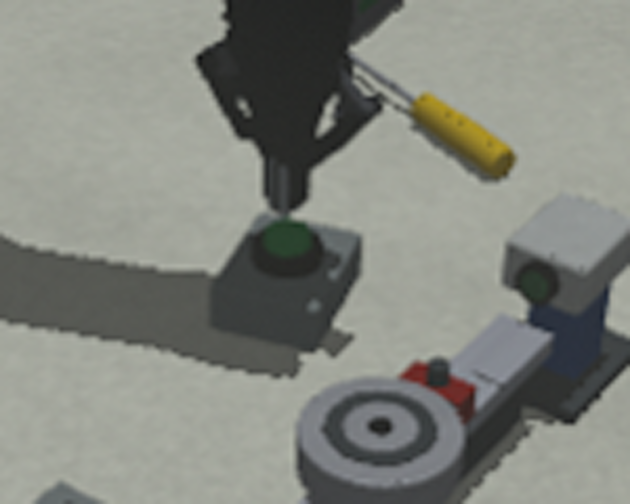

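The shut fingers hang just above the button at (288,238), and the cap is still in place at (380,425). I'll press down step by step.

Call:
apply_moves([
  [-0.03, 0.05, 0, 0.003, -0.001, 0, -1],
  [0, 0, 0, 0, 0, 0.005, -1],
  [0, 0, 0, 0, 0, 0.005, -1],
  [0, 0, 0, 0, 0, 0.004, -1],
  [0, 0, 0, 0, 0, 0.002, -1],
  [0, 0, 0, 0, 0, 0.002, -1],
  [0, 0, 0, 0, 0, 0.002, -1],
  [0, 0, 0, 0, 0, 0, -1],
])

```text
clock: 17.3
tcp_pos: [0.3969, 0.2461, 0.06]
orientation: [-2.326, -2.11, -0.009]
contact_force: [-0.3, 0.5, -0.0]
grip_width: -0.0001
gripper_force: 0.0
```

Call:
apply_moves([
  [0, 0, 0, 0, 0, 0.001, -1],
  [0, 0, 0, 0, 0, 0.001, -1],
  [0, 0, 0, 0, 0, 0.001, -1],
  [0, 0, 0, 0, 0, 0.001, -1],
  [0, 0, 0, 0, 0, 0.001, -1],
  [0, 0, 0, 0, 0, 0.001, -1],
  [0, 0, 0, 0, 0, 0, -1],
  [0, 0, 0, 0, 0, 0, -1],
])

```text
clock: 17.97
tcp_pos: [0.3971, 0.2463, 0.0544]
orientation: [-2.326, -2.11, -0.01]
contact_force: [-0.4, 0.6, 2.3]
grip_width: 0.0003
gripper_force: 1.5
```

Call:
apply_moves([
  [0, 0, 0, 0, 0, 0.001, -1],
  [0, 0, 0, 0, 0, 0.001, -1],
  [0, 0, 0, 0, 0, 0.001, -1],
  [0, 0, 0, 0, 0, 0.001, -1],
  [0, 0, 0, 0, 0, 0, -1],
  [0, 0, 0, 0, 0, 0, -1],
  [0, 0, 0, 0, 0, 0, -1],
  [0, 0, 0, 0, 0, 0, -1],
])

```text
clock: 18.63
tcp_pos: [0.3971, 0.2463, 0.0509]
orientation: [-2.326, -2.109, -0.01]
contact_force: [-4.6, -1.2, 15.4]
grip_width: 0.0002
gripper_force: 7.8
```

15 N is well past the 5 N the button needs and the TCP is blocked, so it is fully down. I'll let go and rise.

Call:
apply_moves([
  [0, 0, 0, 0, 0, -0.004, -1],
  [0, 0, 0, 0, 0, -0.01, -1],
  [0, 0, 0, 0, 0, -0.03, -1],
  [0, 0, 0, 0, 0, -0.04, -1],
  [0, 0, 0, 0, 0, -0.04, -1],
  [0, 0, 0, 0, 0, -0.02, -1],
  [0, 0, 0, 0, 0, 0, -1],
  [0, 0, 0, 0, 0, 0, -1],
])

```text
clock: 19.3
tcp_pos: [0.3967, 0.2463, 0.1954]
orientation: [-2.324, -2.11, -0.014]
contact_force: [-1.1, -0.2, -0.3]
grip_width: -0.0002
gripper_force: 0.0
```

Run:
```python
from go import *
from h import order
o=telemetry.get_obs();print(o['tcp_pos'],o['contact_force'])
grab_frame('scene')
for s in silhouettes('cap','scene'): print(s['p'],np.round(s['extent'],1))
print(order.hand_in())
```

```text
[0.39668254 0.24632317 0.19535432] [-1.10579641 -0.1520646  -0.31791056]
0.77 [201.1 336.4  56.1  53.4]
0.68 [396.6 225.   40.6  39.8]
0.62 [340.3 166.6  39.   37.4]
the job is handed in; nothing more can be done
None
```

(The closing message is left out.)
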